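# Call a refill for the empty bin

### The arm

A 6-joint arm with a two-finger parallel gripper is mounted at the origin on the work surface. World frame = base frame: x ahead of the robot, y to its left, z up, the work surface at z = 0. Lengths are in mm, angles in rad, forces in N, time in s.
With the tool pointing down it reaches from about 300 to 775 mm from the base axis. Payload 14.6 kg.
Tool frame: the origin (TCP) lies between the finger pads; the fingertips stand 8 mm ahead of it and the grasp point (between the pads) lies 11 mm behind it; y points along the fingers, x is the direction in which the jaws open and shut, and the axes are right-handed (so a half turn about y gives the same grasp; the last joint's range is limited). The gripper opens to 94 mm and grips with 3 to 60 N. Pads are 16 mm wide; open, the fingers measure 119 mm over their backs; the gripper's body (75 mm by 177 mm) begins 78 mm behind the grasp point.
Start: joints at [1.19, 0.3, 1.521, -0, 1.321, -0.067], TCP at [169.769, 523.133, 213.446] pointing down, gripper open.
Joint ranges: [-3.03, 3.03], [-0.79, 2.21], [0.23, 2.52], [-1.04, 4.18], [0, 3.07], [-2.55, 2.55]. Speed limits (rad/s): [2.22, 2.22, 2.57, 3.14, 3.14, 3.14].

### API

Orientations are given as [roll, pitch, yaw] about the fixed x, y, z axes, in that order (R = Rz(yaw) Ry(pitch) Rx(roll)).
In Python, from cell import read_state, imaging, order gives the robot as it stands. The module is installed in compiled form; this text tells all that it offers.
- The arm moves only by the shell command python3 -m handwheel 'ROWS' [FORCE]. ROWS is JSON, a list that holds one entry, the list of rows, each a list of 7 numbers: the shift along the tool's x, y, z in mm, then the turn, a rotation vector about the tool's x, y, z in degrees, then the opening, from -1 (shut) to 1 (fully open), so that 0 is half open. A call has 1 to 5 rows; each row is the pose to reach, as a shift and turn from the pose measured when the call began, along the tool's axes at that moment; what a row does not reach only later rows make up. A row lasts 1/12 s, in which the tool goes at most 41.7 mm and 7.16 degrees, less where a joint would pass 70% of its speed; a pose out of reach is approached as far as the arm can. A call with a gripper value outside its range is refused whole. The fingers move at their own pace and stop on an object; FORCE is the grip in N (left out, the last holds). Time passes only in rows, so rows that repeat a pose let the fingers close. It gives the time, the measured TCP pose, the force and the opening at its end, in the units of the state.
- read_state(): the state, without advancing time (a new reading comes with each control period).
- imaging.camera(name): name is "scene" or "top" or "wrist"; returns (picture, depth): 480x640x3 uint8, red, green, blue; 480x640 float32, mm along the optical axis (not along the pixel's ray), 0 where there is no reading.
- imaging.get_calibration(name): a dict with "mtx" (3x3 intrinsics, pixels), "dist" ([k1, k2, p1, p2, k3] as OpenCV has them; the pictures are not rectified), "world_from_camera" (4x4, takes a point from camera to world coordinates); the wrist camera has in their place "hand_eye" (4x4, takes a point from camera to tool coordinates, whose origin is the TCP and whose axes are the tool frame's). Camera axes: x right, y down, z forward; pixel columns grow to the right and rows downward; lengths in mm; the calibration is good to about 2 mm. A picture is of the moment at which its call begins: read the wrist's pose just before it. get_calibration takes no time and is no camera call.
- order.sign_off(): hands the job in, once; it reports no verdict.
The state is a dict: "clock": time; "joints": joint angles; "qd": joint speeds; "effort": joint torques, N m; "eef_pos": TCP position; "eef_rot": TCP orientation; "wrist_force": force on the tool from outside, world axes, zero at the start; "moment": the same for the moment, N m; "finger_gap": finger opening in mm.
Only numpy, scipy, OpenCV 4.12 (cv2) and the standard library are available. Lean on these libraries where they do the work, as an engineer would, in place of code of your own. Each camera call takes 0.05 s, during which the arm holds its last target.

### The job

One of the four yellow bins on the bench is empty. With the fingertips, lightly press the red call button in front of that empty bin, let it come up, then lightly press the green send button on the grey console, and withdraw clear with both buttons up. Touch none of the other bins and press no other button, and leave the parts and tools lying about where they are.

Things in the scene. Friction and masses are not known exactly. Their poses are not given: they have to be found in the camera images.
- bin_empty: Bin station about 235 mm long (its x), 112 mm wide (its y): a grey base plate 14 mm thick, fixed to the bench, with an open yellow storage bin on its -x part (x from -118 to +35 mm, 89 mm high at the back, low lip at its +x front) and a red call button on the plate's +x end, ahead of the lip. Origin: centre of the plate's underside, z up. This bin has nothing in it.
- call_empty_top (a point): Centre of the top face of the empty bin's red call button, 38 mm above the bench, at (85, 0, 38) mm in its station's frame. A round cap 32 mm across in a black 48 mm housing; 12 mm of cap stands above the housing. Moves straight down 8 mm on a spring: starts to move at 2 N, 4 mm down at 4.6 N, fully down at 7 N, and comes up again by itself. 
- call_empty (a joint): How far the empty bin's call button is down, m: 0 up, 0.008 fully down. It counts as pressed from 4 mm down.
- bin_arbors: Identical bin station, with two dark steel arbors in the bin. To be left alone.
- call_arbors (a joint): Its red call button, m down: 0 up, 0.008 fully down; placed and made like the empty bin's. Not to be pressed.
- bin_collars: Identical bin station, with two steel collars in the bin. To be left alone.
- call_collars (a joint): Its red call button, m down: 0 up, 0.008 fully down; placed and made like the empty bin's. Not to be pressed.
- bin_bushes: Identical bin station, with two brass bushes in the bin. To be left alone.
- call_bushes (a joint): Its red call button, m down: 0 up, 0.008 fully down; placed and made like the empty bin's. Not to be pressed.
- console: Grey console fixed to the bench, as large as a bin station (base plate 235 x 112 x 14 mm, origin at the centre of its underside, z up), with a 74 mm high grey box with a dark screen on its -x end, a green send button at (85, 0) mm and a white cancel button at (10, 0) mm in its frame.
- send_top (a point): Centre of the top face of the green send button, 38 mm above the bench. Made like the red ones. A round cap 32 mm across in a black 48 mm housing; 12 mm of cap stands above the housing. Moves straight down 8 mm on a spring: starts to move at 2 N, 4 mm down at 4.6 N, fully down at 7 N, and comes up again by itself. 
- send (a joint): How far the green send button is down, m: 0 up, 0.008 fully down. It counts as pressed from 4 mm down.
- cancel (a joint): How far the white cancel button is down, m, likewise. Not to be pressed.
- arbor0: Loose dark steel arbor lying in its bin, 100 mm long, 26 mm thick. Origin under its middle.
- arbor1: Loose dark steel arbor lying in its bin, 100 mm long, 26 mm thick. Origin under its middle.
- collar0: Loose steel collar lying flat in its bin, 42 mm across, 22 mm high. Origin at the centre of its underside.
- collar1: Loose steel collar lying flat in its bin, 42 mm across, 22 mm high. Origin at the centre of its underside.
- bush0: Loose flanged brass bush standing in its bin, 40 mm across, 36 mm high. Origin at the centre of its underside.
- bush1: Loose flanged brass bush standing in its bin, 40 mm across, 36 mm high. Origin at the centre of its underside.
- holder: Loose dark steel tool holder standing on the bench, 48 mm across, 70 mm high. Origin at the centre of its underside.
- spanner: Loose steel spanner lying on the bench, 150 mm long. Origin under its middle.
Not all that is in view belongs to the job. What is shaped like the collar1 but turquoise is not meant. Leave any turquoise look-alike of the holder alone.

How it is judged:
By the outcome, as a careful person would: the job done as asked, in the order asked, and still so for the second after the job is handed in, with the robot touching nothing.
It also fails if it takes over 32 s, if anything falls off the work surface, if the arm or the gripper's body presses on something with over 40 N, if the wrist force passes 120 N, or if a joint passes its speed limit or range.

## Working session

There is one attempt and no reset: what is moved stays moved. The work goes in short steps, Python scripts to look and compute and a shell command to move; the robot and the scene stay as the last step left them, time stands still between calls to the robot, and variables do not carry over. Pictures are saved under pics/ and viewed, and the job is handed in when it is done.

```bash
mkdir -p pics
python3 - <<'E'
from cell import read_state, imaging
import cv2,numpy as np
s=read_state();print(s)
for n in("scene","top"):
    p,d=imaging.camera(n);cv2.imwrite(f"pics/{n}0.png",p[:,:,::-1]);np.save(f"pics/{n}0.npy",d);print(imaging.get_calibration(n))
E
```

```text
{'clock': 0.0, 'joints': array([ 1.19040775e+00,  3.00473523e-01,  1.52157614e+00, -1.03741176e-05,
        1.32072779e+00, -6.65662575e-02]), 'qd': array([ 0.00092806, -0.00213437, -0.00147114, -0.00117631,  0.00051467,
        0.00047847]), 'effort': array([-6.79278546e-04, -5.31802046e+01, -3.52741206e+01,  7.08357012e-02,
        2.42969021e-02, -9.86493046e-05]), 'eef_pos': array([169.67423301, 522.90097722, 212.88709766]), 'eef_rot': array([-1.57072754e+00,  1.18283847e-03,  1.25697662e+00]), 'wrist_force': array([ 0.23858512, -0.38501149, -0.57740114]), 'moment': array([-0.01500741,  0.01762228, -0.03906186]), 'finger_gap': 94.15752100929453}
{'mtx': array([[539.99368234,   0.        , 320.08302399],
       [  0.        , 539.99368234, 239.41756845],
       [  0.        ,   0.        ,   1.        ]]), 'dist': array([-0.13983334,  0.        ,  0.        ,  0.        ,  0.        ]), 'world_from_camera': array([[-8.32270909e-01,  3.37915940e-01, -4.39474631e-01,
         1.00590585e+03],
       [ 5.54032444e-01,  5.34627689e-01, -6.38138923e-01,
         7.10971475e+02],
       [ 1.93179922e-02, -7.74587666e-01, -6.32171467e-01,
         7.06056900e+02],
       [ 0.00000000e+00,  0.00000000e+00,  0.00000000e+00,
         1.00000000e+00]])}
{'mtx': array([[578.67996192,   0.        , 319.02486853],
       [  0.        , 578.67996192, 241.13545935],
       [  0.        ,   0.        ,   1.        ]]), 'dist': array([-0.113255,  0.      ,  0.      ,  0.      ,  0.      ]), 'world_from_camera': array([[-2.35296890e-02, -9.89225527e-01,  1.44496401e-01,
         3.53317007e+02],
       [-9.99687062e-01,  2.20538773e-02, -1.18069881e-02,
         5.99078074e+01],
       [ 8.49306817e-03, -1.44728997e-01, -9.89434882e-01,
         1.44302998e+03],
       [ 0.00000000e+00,  0.00000000e+00,  0.00000000e+00,
         1.00000000e+00]])}
```

View pics/scene0.png

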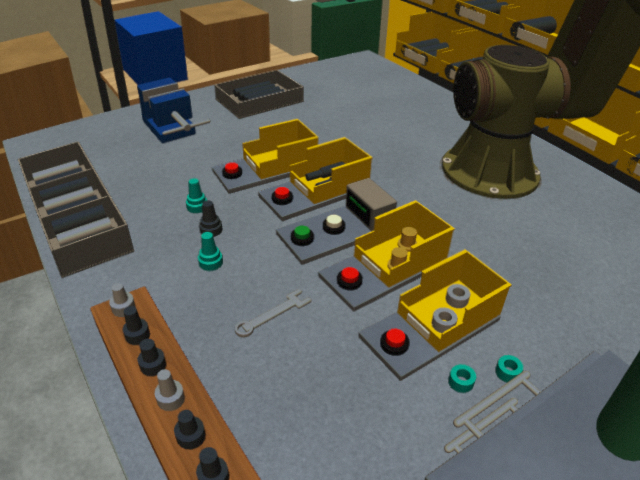

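View pics/top0.png

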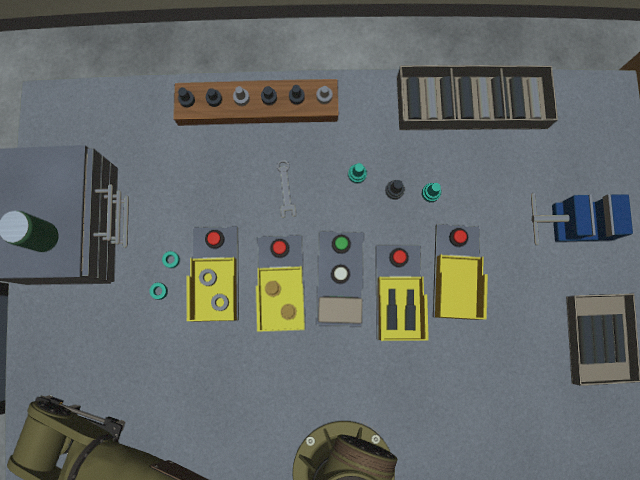

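The top view shows the empty bin on the far right, with its red button at about (459,237). The green send button is at (341,243). The next bin, at about (403,300), holds arbors and has its red button at (400,257).

```bash
cat > h.py <<'E'
from cell import read_state, imaging
import cv2,numpy as np
from scipy.spatial.transform import Rotation as Ro
def centroid(n,p,u,v,kind,r=16):
    hsv=cv2.cvtColor(p,cv2.COLOR_RGB2HSV).astype(int);H,S,V=[hsv[:,:,i] for i in range(3)]
    m={'r':((H<8)|(H>172))&(S>150)&(V>80),'g':(H>45)&(H<75)&(S>120)&(V>60)}[kind]
    w=np.zeros_like(m);w[v-r:v+r,u-r:u+r]=1;m=m&w
    y,x=np.nonzero(m);return x.mean(),y.mean(),m
def plane(n,u,v,z):
    c=imaging.get_calibration(n);T=c["world_from_camera"]
    q=cv2.undistortPoints(np.array([[[u,v]]],float),c["mtx"],c["dist"])[0,0]
    r=T[:3,:3]@[q[0],q[1],1];return T[:3,3]+r*(z-T[2,3])/r[2]
E
python3 - <<'E'
from h import *
for n,l in(("top",[(459,237,'r'),(400,257,'r'),(341,243,'g'),(279,247,'r')]),("scene",[(232,171,'r'),(282,196,'r'),(302,235,'g')])):
    p=cv2.imread(f"pics/{n}0.png")[:,:,::-1].copy();d=np.load(f"pics/{n}0.npy")
    for u,v,k in l:
        x,y,m=centroid(n,p,u,v,k)
        print(n,k,round(x,1),round(y,1),m.sum(),plane(n,x,y,35).round(1),plane(n,x,y,38).round(1),d[v,u])
c=cv2.imread("pics/top0.png")[210:350,300:500];cv2.imwrite("pics/crop.png",cv2.resize(c,None,fx=4,fy=4,interpolation=cv2.INTER_CUBIC))
s=read_state();print(Ro.from_euler('xyz',s['eef_rot']).as_matrix().round(3))
E
```

```text
top r 459.9 236.0 138 [ 563.9 -307.1   35. ] [ 563.5 -306.3   38. ] 1424.2357
top r 399.2 256.4 138 [ 516.7 -153.    35. ] [ 516.3 -152.6   38. ] 1419.614
top g 341.1 242.9 127 [553.4 -11.   35. ] [553.  -10.8  38. ] 1420.3761
top r 279.0 247.0 138 [546.7 141.8  35. ] [546.3 141.6  38. ] 1419.3452
scene r 231.2 167.3 113 [ 567.6 -301.8   35. ] [ 569.6 -297.3   38. ] 1256.1917
scene r 281.6 192.3 137 [ 520.1 -148.3   35. ] [ 522.3 -144.4   38. ] 1175.6072
scene g 301.6 230.7 139 [555.4  -9.1  35. ] [557.4  -5.9  38. ] 1067.5038
[[ 0.309 -0.    -0.951]
 [ 0.951 -0.001  0.309]
 [-0.001 -1.     0.   ]]
```

View pics/crop.png

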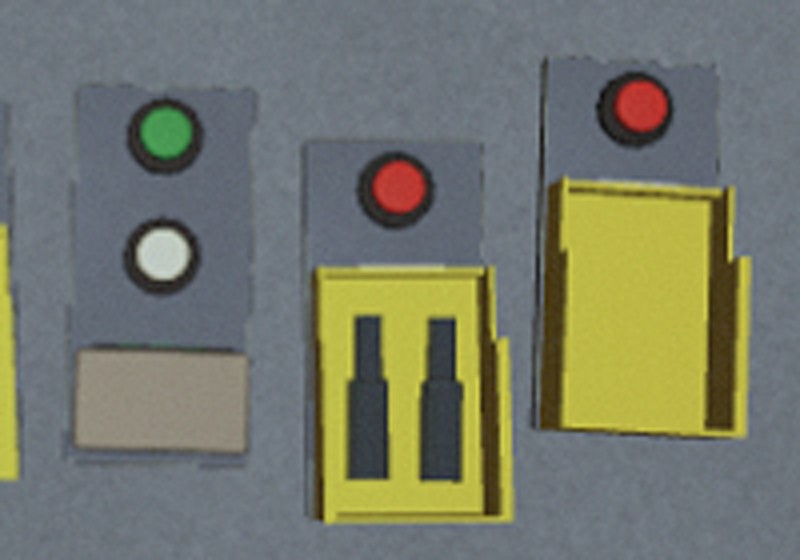

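```bash
python3 -m handwheel '[[[-30,0,-29,0,0,0,-1],[-60,0,-57,0,0,0,-1],[-90,0,-86,0,0,0,-1],[-120,0,-114,0,0,0,-1],[-145,0,-138,0,0,0,-1]]]' 10
```

```text
clock: 0.52
eef_pos: [256.5, 340.2, 212.8]
eef_rot: [-1.571, 0.001, 1.257]
wrist_force: [-0.0, 0.1, 0.9]
finger_gap: 64.2
```

```bash
for i in 1; do python3 -m handwheel '[[[-30,0,-28,0,0,0,-1],[-60,0,-57,0,0,0,-1],[-90,0,-86,0,0,0,-1],[-120,0,-114,0,0,0,-1],[-150,0,-143,0,0,0,-1]]]' 10; done
python3 -m handwheel '[[[-30,0,-28,0,0,0,-1],[-60,0,-57,0,0,0,-1],[-90,0,-86,0,0,0,-1],[-120,0,-114,0,0,0,-1],[-150,0,-143,0,0,0,-1]]]'
python3 -m handwheel '[[[-30,0,-28,0,0,0,-1],[-60,0,-57,0,0,0,-1],[-90,0,-86,0,0,0,-1],[-120,0,-114,0,0,0,-1],[-150,0,-143,0,0,0,-1]]]'
python3 - <<'E'
from h import *
s=read_state();R=Ro.from_euler('xyz',s['eef_rot']).as_matrix();print(s['joints'],R.T@(np.array([565,-305,120])-s['eef_pos']))
E
```

```text
clock: 0.93
eef_pos: [345.9, 152.4, 213.1]
eef_rot: [-1.571, 0.001, 1.257]
wrist_force: [0.9, 0.1, 0.1]
finger_gap: 31.0
clock: 1.35
eef_pos: [435.6, -36.0, 213.3]
eef_rot: [-1.571, 0.001, 1.257]
wrist_force: [0.9, 1.3, 0.1]
finger_gap: 0.3
clock: 1.77
eef_pos: [525.1, -224.0, 213.1]
eef_rot: [-1.57, 0.001, 1.257]
wrist_force: [0.6, -0.0, -0.0]
finger_gap: 0.7
[-4.66786169e-01  3.46952072e-01  1.45984398e+00 -1.24747676e-03
  1.33497204e+00 -1.72317561e+00] [-64.61220119  93.14330451 -63.00581668]
```

```bash
python3 -m handwheel '[[[-30,20,-29,0,0,0,-1],[-55,50,-53,0,0,0,-1],[-65,80,-63,0,0,0,-1],[-65,93,-63,0,0,0,-1],[-65,93,-63,0,0,0,-1]]]'
python3 - <<'E'
from h import *
s=read_state();print(s['eef_pos'],s['wrist_force'])
T=np.eye(4);T[:3,:3]=Ro.from_euler('xyz',s['eef_rot']).as_matrix();T[:3,3]=s['eef_pos']
p,d=imaging.camera("wrist");c=imaging.get_calibration("wrist");np.savez("pics/w1.npz",d=d,T=T@c["hand_eye"],p=p)
cv2.imwrite("pics/w1.png",p[:,:,::-1])
p,d=imaging.camera("scene");cv2.imwrite("pics/s1.png",cv2.resize(p[100:280,120:360,::-1],None,fx=3,fy=3))
E
```

```text
clock: 2.18
eef_pos: [563.1, -305.3, 114.9]
eef_rot: [-1.563, -0.001, 1.255]
wrist_force: [-0.4, -0.6, -0.6]
finger_gap: 0.4
[ 563.14773908 -305.33044166  114.93987721] [-0.41094023 -0.61456876 -0.61006913]
```

View pics/w1.png

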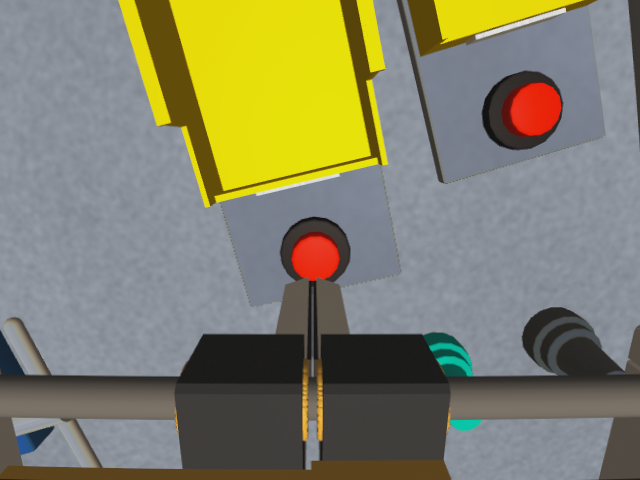

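View pics/s1.png

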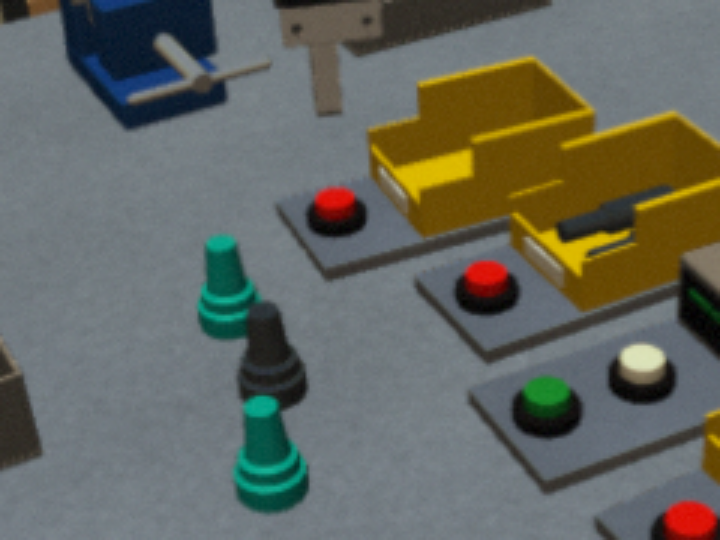

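The wrist view shows the red cap centred near (316,258), with its lower edge close to the fingertips at (312,281). In the scene view the closed fingers hang above the empty station's button.

Run:
```python
from h import *
w=np.load("pics/w1.npz");T=w['T'];c=imaging.get_calibration("wrist")
x,y,m=centroid("w",w['p'],316,258,'r',30)
yy,xx=np.nonzero(m);print(x,y,xx.min(),xx.max(),yy.min(),yy.max())
# measure visible top face by depth
q=cv2.undistortPoints(np.stack([xx,yy],1).astype(float)[:,None],c["mtx"],c["dist"])[:,0]
d=w['d'][yy,xx];P=(T[:3,:3]@(np.c_[q,np.ones(len(q))]*d[:,None]).T).T+T[:3,3]
t=P[:,2]>np.percentile(P[:,2],60)-2
print(np.percentile(P[:,2],[5,50,95]),P[t].mean(0),(P[t].max(0)+P[t].min(0))/2,P[t].min(0),P[t].max(0))
s=read_state();R=Ro.from_euler('xyz',s['eef_rot']).as_matrix();print(s['eef_pos'],s['eef_rot'])
```

```text
314.97353096876657 255.85177342509263 291 339 232 280
[30.88531002 37.30640829 38.48858852] [ 564.09116145 -303.52265786   38.15191772] [ 537.06462657 -300.94164643  160.84608034] [ 494.10099976 -319.05048317   35.50174989] [ 580.02825338 -282.83280969  286.19041079]
[ 564.81983019 -305.11603147  120.38115261] [-1.56983507e+00  9.73631969e-04  1.25672504e+00]
```

```bash
python3 -m handwheel '[[[1,25,0,0,0,0,-1],[1,45,0,0,0,0,-1],[1,57,0,0,0,0,-1],[1,65,0,0,0,0,-1],[1,68,0,0,0,0,-1]]]'
python3 -m handwheel '[[[0,0,0,0,0,0,-1],[0,0,0,0,0,0,-1]]]'
```

```text
clock: 2.7
eef_pos: [565.3, -303.9, 52.7]
eef_rot: [-1.57, 0.001, 1.257]
wrist_force: [-0.7, 0.2, -0.4]
finger_gap: 1.0
clock: 2.87
eef_pos: [565.8, -304.1, 54.1]
eef_rot: [-1.572, 0.001, 1.257]
wrist_force: [0.3, -0.3, 0.7]
finger_gap: 0.5
```

```bash
python3 -m handwheel '[[[0,4,1,0,0,0,-1],[0,8,1,0,0,0,-1],[0,10,1,0,0,0,-1],[0,11,1,0,0,0,-1],[0,11,1,0,0,0,-1]]]'
```

```text
clock: 3.28
eef_pos: [565.1, -304.0, 43.3]
eef_rot: [-1.573, 0.002, 1.257]
wrist_force: [1.0, 0.4, 4.4]
finger_gap: 0.5
```

```bash
python3 -m handwheel '[[[0,1,0,0,0,0,-1],[0,2,0,0,0,0,-1],[0,2,0,0,0,0,-1],[0,2,0,0,0,0,-1]]]'
```

```text
clock: 3.62
eef_pos: [565.2, -304.0, 41.4]
eef_rot: [-1.573, 0.002, 1.257]
wrist_force: [-0.6, 0.8, 4.1]
finger_gap: 0.2
```

```bash
python3 -m handwheel '[[[0,1,0,0,0,0,-1],[0,1.5,0,0,0,0,-1],[0,1.5,0,0,0,0,-1],[0,1.5,0,0,0,0,-1]]]'
python3 - <<'E'
from h import *
for i in range(3):
    p,d=imaging.camera("scene");s=read_state();print(s['eef_pos'],s['wrist_force'])
cv2.imwrite("pics/s2.png",cv2.resize(p[120:220,180:320,::-1],None,fx=5,fy=5))
E
```

```text
clock: 3.95
eef_pos: [565.2, -304.0, 40.1]
eef_rot: [-1.573, 0.002, 1.257]
wrist_force: [-2.1, 0.4, 6.2]
finger_gap: 0.5
[ 565.19736936 -304.01570428   40.11010088] [-1.17380731  0.69046054  4.92684192]
[ 565.18743465 -304.03391923   40.13030886] [-1.69829315  0.36552164  5.35320123]
[ 565.19232739 -303.99464632   40.12510424] [-0.99159865  0.0691942   5.44538127]
```

View pics/s2.png

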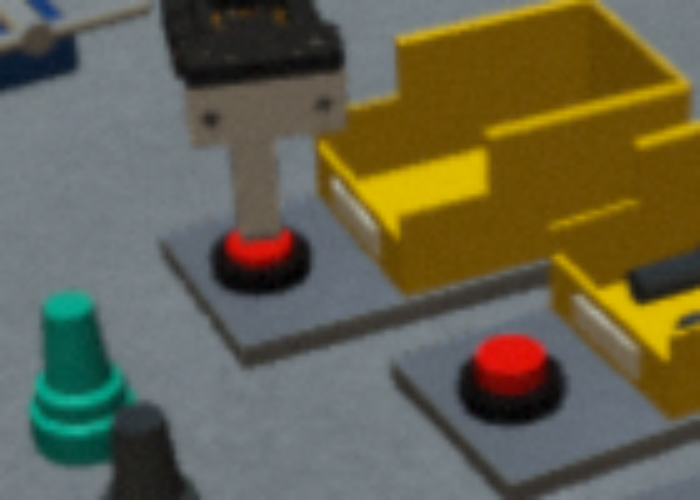

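The view shows the cap visibly sunk under the fingertips at about (260,240). The force of about 5.3 N and the depth of 5.9 mm agree, so it is pressed. Next I lift off and cross to send.

```bash
python3 -m handwheel '[[[0,-10,0,0,0,0,-1],[0,-30,0,0,0,0,-1],[0,-65,0,0,0,0,-1],[0,-85,0,0,0,0,-1],[0,-85,0,0,0,0,-1]]]'
python3 - <<'E'
from h import *
p,d=imaging.camera("scene");s=read_state();R=Ro.from_euler('xyz',s['eef_rot']).as_matrix();print(s['eef_pos'],s['wrist_force'],R.T@(np.array([554,-10,125])-s['eef_pos']))
cv2.imwrite("pics/s3.png",cv2.resize(p[120:220,180:320,::-1],None,fx=5,fy=5))
E
```

```text
clock: 4.52
eef_pos: [566.5, -304.7, 130.5]
eef_rot: [-1.579, 0.003, 1.257]
wrist_force: [0.6, -0.2, 0.4]
finger_gap: 0.2
[ 565.74233144 -304.22246136  127.69154416] [-1.01551695 -0.88096171 -0.21634953] [276.28124459   1.39822971 101.87591652]
```

View pics/s3.png

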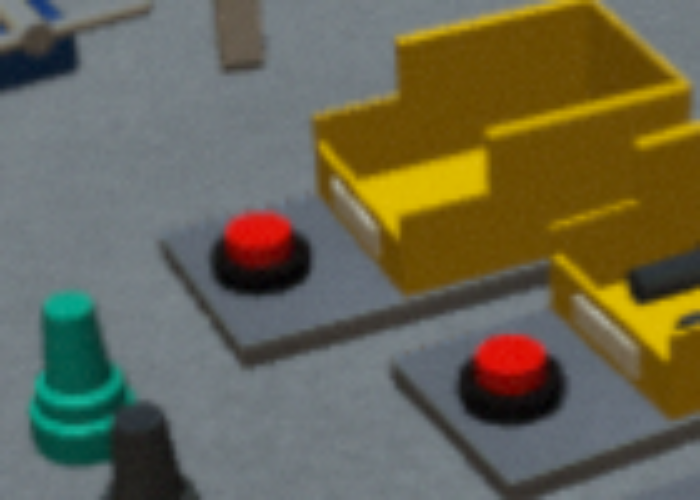

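The call button at (260,240) is up again and the fingers are clear of it. Now across to the send button.

```bash
python3 -m handwheel '[[[35,0,13,0,0,0,-1],[70,0,26,0,0,0,-1],[105,0,39,0,0,0,-1],[140,0,52,0,0,0,-1],[175,0,64,0,0,0,-1]]]'
python3 -m handwheel '[[[35,0,13,0,0,0,-1],[70,0,26,0,0,0,-1],[90,0,33,0,0,0,-1],[95,0,35,0,0,0,-1],[95,0,35,0,0,0,-1]]]'
python3 - <<'E'
from h import *
imaging.camera("scene")
s=read_state();print(s['eef_pos'],s['wrist_force'])
T=np.eye(4);T[:3,:3]=R=Ro.from_euler('xyz',s['eef_rot']).as_matrix();T[:3,3]=s['eef_pos']
p,d=imaging.camera("wrist");c=imaging.get_calibration("wrist");T=T@c["hand_eye"]
cv2.imwrite("pics/w2.png",p[:,:,::-1])
hsv=cv2.cvtColor(p,cv2.COLOR_RGB2HSV).astype(int)
m=(hsv[:,:,0]>50)&(hsv[:,:,0]<72)&(hsv[:,:,1]>100)
m[:,:200]=0;m[:,450:]=0
yy,xx=np.nonzero(m);print(len(xx),xx.mean(),yy.mean())
q=cv2.undistortPoints(np.stack([xx,yy],1).astype(float)[:,None],c["mtx"],c["dist"])[:,0]
P=(T[:3,:3]@(np.c_[q,np.ones(len(q))]*d[yy,xx][:,None]).T).T+T[:3,3]
t=(P[:,2]>36)&(P[:,2]<41);Q=P[t];print(t.sum(),Q.mean(0),Q.min(0),Q.max(0))
print(R.T@(np.array([*Q.mean(0)[:2],52])-s['eef_pos']))
E
```

```text
clock: 4.98
eef_pos: [557.6, -116.2, 125.6]
eef_rot: [-1.574, 0.003, 1.257]
wrist_force: [2.0, -0.6, 0.8]
finger_gap: 0.3
clock: 5.4
eef_pos: [553.1, -14.0, 124.4]
eef_rot: [-1.573, 0.003, 1.259]
wrist_force: [0.1, -0.9, 0.3]
finger_gap: 0.5
[553.32024748 -15.20919981 124.52676996] [-0.32005519  0.68357349  0.12387595]
2467 307.13538710985 189.4349412241589
1547 [554.35446427  -8.056456    37.38857744] [539.45360486 -23.37803638  36.0021811 ] [569.78896979   7.02250917  39.66686115]
[ 7.35056927 72.50136917  1.37270174]
```

View pics/w2.png

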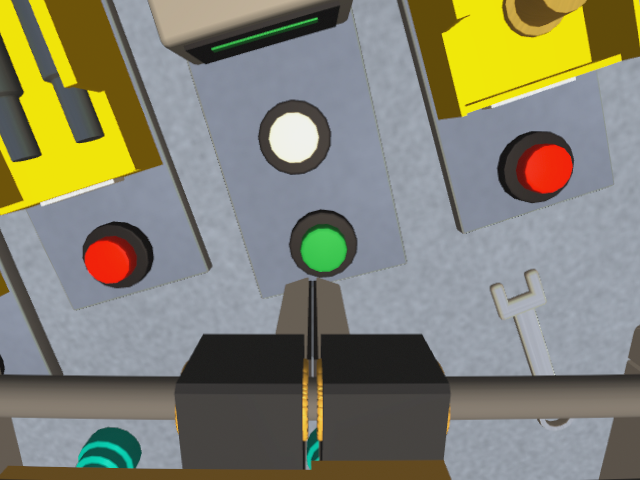

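The green cap is centred at about (323,250) in the wrist view, which puts it near (554,-8.5). The fingers need to move about 6 mm along tool x. The white cancel button at (295,137) is well clear.

```bash
python3 -m handwheel '[[[6,25,1,0,0,0,-1],[6,45,1,0,0,0,-1],[6,60,1,0,0,0,-1],[6,68,1,0,0,0,-1],[6,71,1,0,0,0,-1]]]'
python3 -m handwheel '[[[0,0,0,0,0,0,-1],[0,0,0,0,0,0,-1]]]'
```

```text
clock: 5.92
eef_pos: [553.9, -11.4, 52.2]
eef_rot: [-1.571, 0.004, 1.255]
wrist_force: [0.6, 0.0, 0.7]
finger_gap: 0.7
clock: 6.08
eef_pos: [554.1, -12.1, 52.7]
eef_rot: [-1.572, 0.004, 1.254]
wrist_force: [0.1, -0.0, 0.5]
finger_gap: 0.4
```

```bash
python3 -m handwheel '[[[3,2,1,0,0,0,-1],[3,5,1,0,0,0,-1],[3,8,1,0,0,0,-1],[3,10,1,0,0,0,-1],[3,10,1,0,0,0,-1]]]'
```

```text
clock: 6.5
eef_pos: [554.5, -8.9, 42.8]
eef_rot: [-1.572, 0.003, 1.254]
wrist_force: [1.5, 0.9, 4.6]
finger_gap: 0.4
```

```bash
python3 -m handwheel '[[[0,1,0,0,0,0,-1],[0,2,0,0,0,0,-1],[0,2.8,0,0,0,0,-1],[0,2.8,0,0,0,0,-1],[0,2.8,0,0,0,0,-1]]]'
python3 - <<'E'
from h import *
for i in range(3):
    p,d=imaging.camera("scene");s=read_state();print(s['eef_pos'],s['wrist_force'])
cv2.imwrite("pics/s4.png",cv2.resize(p[180:280,240:380,::-1],None,fx=5,fy=5))
E
```

```text
clock: 6.92
eef_pos: [554.6, -8.9, 40.1]
eef_rot: [-1.573, 0.003, 1.254]
wrist_force: [-1.2, 0.4, 5.4]
finger_gap: 0.5
[554.54577927  -8.86012918  40.14609207] [-1.04697189  1.52353811  5.70273536]
[554.58255806  -8.84835643  40.16593238] [-0.872643    0.39684097  5.8623607 ]
[554.554951    -8.86458948  40.1663679 ] [-1.83996824  0.92919501  5.22192531]
```

View pics/s4.png

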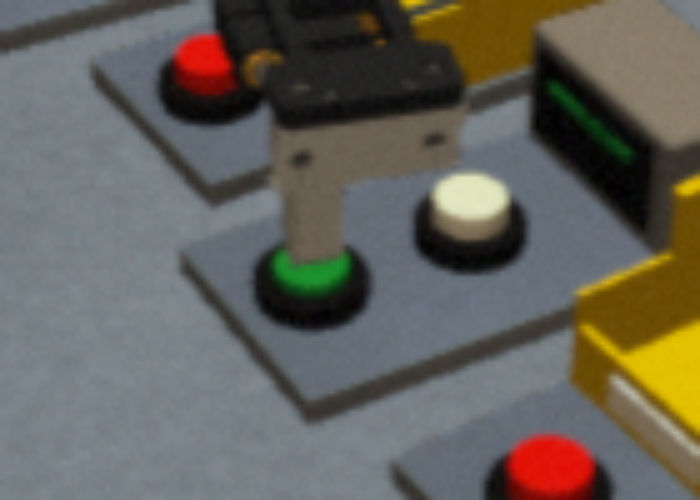

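The green cap at (312,270) is sunk, at about 5.5 N and 5.8 mm, while the white cap at (470,205) is up. Now I withdraw.

```bash
python3 -m handwheel '[[[0,-10,0,0,0,0,-1],[0,-30,0,0,0,0,-1],[0,-65,0,0,0,0,-1],[0,-100,0,0,0,0,-1],[0,-130,0,0,0,0,-1]]]'
python3 -m handwheel '[[[0,-10,0,0,0,0,-1],[0,-15,0,0,0,0,-1],[0,-15,0,0,0,0,-1],[0,-15,0,0,0,0,-1]]]'
python3 - <<'E'
from h import *
p,d=imaging.camera("scene");s=read_state();print(s['clock'],s['eef_pos'],s['wrist_force'],abs(s['qd']).max())
cv2.imwrite("pics/s5.png",p[:,:,::-1])
E
```

```text
clock: 7.48
eef_pos: [554.2, -8.4, 172.7]
eef_rot: [-1.573, 0.003, 1.255]
wrist_force: [0.6, -0.2, 0.5]
finger_gap: 0.6
clock: 7.82
eef_pos: [553.7, -8.3, 186.7]
eef_rot: [-1.572, 0.004, 1.254]
wrist_force: [0.2, -0.1, -0.1]
finger_gap: 0.5
7.8667 [553.62537721  -8.32964545 186.30873743] [-0.7117643  -0.45028502 -0.52335168] 0.006908731667726903
```

View pics/s5.png

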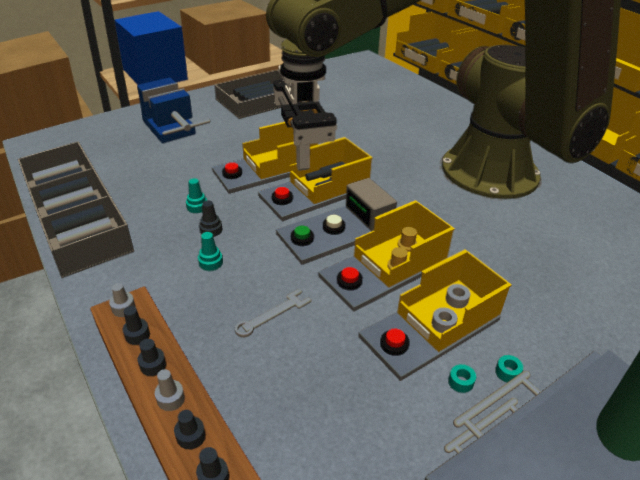

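All the buttons are up: red at (232,170), green at (302,235) and white at (334,223). The parts and tools are where they were, and the arm is clear.

```bash
python3 -c "
from cell import order;print(order.sign_off())"
```

```text
the job is handed in; nothing more can be done
None
```

I pressed the empty bin's red call button, let it come up, then pressed the green send button. After that I withdrew about 145 mm and handed the job in at about 7.9 s.

- **Call button:** about 5.9 mm down by tool position, at roughly 5.3 N. The picture showed the cap sunk, and a later one showed it up again.
- **Send button:** about 5.8 mm down by tool position, at roughly 5.6 N. The picture showed the cap sunk, and the last one shows it up again.
- **Last checks:** the last picture shows all the buttons up and the parts and tools where they were. The wrist force was back within the sensor noise, under 1 N, and the arm was at rest.
- **Disagreements:** the camera readings of the button positions differed by a few millimetres. I used in-between values, and both presses landed on the caps. The button joints cannot be read directly, so the press depths come from tool position, force and pictures.

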